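# Click the tally wheel round to the crate-full mark

## Robot

A 6-joint arm with a two-finger parallel gripper is mounted at the origin on the work surface. World frame = base frame: x ahead of the robot, y to its left, z up, the work surface at z = 0. Lengths are in mm, angles in rad, forces in N, time in s.
With the tool pointing down it reaches from about 300 to 775 mm from the base axis. Payload 14.6 kg.
Tool frame: the origin (TCP) lies between the finger pads; the fingertips stand 19 mm ahead of it and the grasp point (between the pads) is the TCP (manip.tcp_to_tips is the distance from the TCP to the fingertips, in mm); x points along the fingers, z is the direction in which the jaws open and shut, and the axes are right-handed (so a half turn about x gives the same grasp; the last joint's range is limited). The gripper opens to 94 mm and grips with 3 to 60 N. Pads are 16 mm wide; open, the fingers measure 119 mm over their backs; the gripper's body (75 mm by 177 mm) begins 78 mm behind the grasp point.
Start: joints at [-1.297, 0.3, 1.521, -0, 1.321, -0.067], TCP at [183.825, -518.361, 224.446] pointing down, gripper open.
Joint ranges: [-3.03, 3.03], [-0.79, 2.21], [0.23, 2.52], [-1.04, 4.18], [0, 3.07], [-2.55, 2.55]. Speed limits (rad/s): [2.22, 2.22, 2.57, 3.14, 3.14, 3.14].

## Interface

Orientations are given as [roll, pitch, yaw] about the fixed x, y, z axes, in that order (R = Rz(yaw) Ry(pitch) Rx(roll)).
In Python, from cell import manip gives the robot as it stands.
- The arm moves only by the tool jog_arm, never from a script. Its argument "moves" is a list that holds one entry, the list of rows, each a list of 6 numbers: the shift along the world's x, y, z in mm, then the turn, a rotation vector about the world's x, y, z in degrees. In form: [[[dx, dy, dz, wx, wy, wz], ...]]. A call has 1 to 5 rows; each row shifts and turns the pose as measured when the row begins; what a row does not reach is not made up. A row lasts 1/10 s, in which the tool goes at most 50 mm and 8.59 degrees, less where a joint would pass 70% of its speed; a pose out of reach is approached as far as the arm can. A call is refused whole if a number of a shift passes 50 or a number of a turn 8.59, either way. A call with a gripper value outside its range is refused whole. "gripper" is the opening, from -1 (shut) to 1 (fully open), set as the call begins (left out, the last holds). The fingers move at their own pace and stop on an object; "squeeze" is the grip in N (left out, the last holds). Time passes only in rows, so rows that do not move let the fingers close. It gives the time, the measured TCP pose, the force and the opening at its end, in the units of the state.
- manip.read_state(): the state, without advancing time (a new reading comes with each control period).
- manip.camera(name): name is "side" or "top"; returns (picture, depth): 384x512x3 uint8, blue, green, red; 384x512 float32, mm along the optical axis (not along the pixel's ray), 0 where there is no reading.
- manip.camera_params(name): a dict with "fx", "fy", "cx", "cy" (pixels), "rvec" (rotation vector, rad) and "tvec" (3), from world to camera coordinates, as OpenCV has them. Camera axes: x right, y down, z forward; pixel columns grow to the right and rows downward; lengths in mm; the calibration is good to about 2 mm. A picture is of the moment at which its call begins. camera_params takes no time and is no camera call.
- manip.sign_off(): hands the job in, once; it reports no verdict.
The state is a dict: "clock": time; "joints": joint angles; "qd": joint speeds; "effort": joint torques, N m; "eef_pos": TCP position; "eef_rot": TCP orientation; "wrist_force": force on the tool from outside, world axes, zero at the start; "moment": the same for the moment, N m; "finger_gap": finger opening in mm.
Only numpy, scipy, OpenCV 4.12 (cv2) and the standard library are available. Lean on these libraries where they do the work, as an engineer would, in place of code of your own. Each camera call takes 0.05 s, during which the arm holds its last target. There are 200 camera calls.

## Task

With a fingertip, push the lobes at the edge of the tally wheel so that it advances clockwise (seen from above), click by click, until the red lobe has clicked into place at the yellow pointer, and stop there: do not run it past the pointer. The tally stand only stands on the bench, so leave it where it is without lifting, tipping or shoving it, and do not disturb the parts and tools lying about; finish with the hand clear.

Things in the scene. Friction and masses are not known exactly. Their poses are not given: they have to be found in the camera images.
- tally: loose tally stand (about 2.6 kg): dark steel foot disc 150 mm across, 18 mm thick; a column 64 mm across, up to 48 mm, carries the wheel. Origin: centre of its underside; z is the wheel's axis, x points from the axis to the yellow pointer, whose post (14 mm wide, up to 70 mm) stands 84 to 96 mm from the axis on a 22 mm wide lug, its nib reaching in to 76 mm.
- dial_centre (a point): point on the wheel's axis, 59 mm above the bench, at mid-height of the flat-lying wheel: a blue hub 72 mm across with 8 evenly spaced lobes (7 white, 1 red). Above the foot disc all is free under the lobes, outside the column. Axes as the tally stand's.
- pointer_tip (a point): inner end of the yellow pointer's nib, 76 mm from the wheel's axis, 65 mm above the bench
- red_lobe (a point): centre of the red lobe, 66 mm from the wheel's axis, its x axis pointing outwards. Each lobe is a 10 mm wide spoke that ends in an upright pin 12 mm across, centred 66 mm from the axis (72 mm to the outside), 51 to 69 mm above the bench; neighbouring pins are 38 mm apart, clear.
- wheel (a joint): wheel angle, rad, growing clockwise from above; 0: red lobe at the pointer. It rests in 8 notches 0.785 rad apart, always with a lobe at the pointer, and starts 2 to 4 clicks short (negative). A ratchet blocks it anticlockwise. Some 2 to 4 N on a lobe turns it; about 0.6 rad into a click it snaps on to the next notch by itself; let go before that, it springs back.
- bracket: steel L-bracket, 60 x 30 mm foot, 40 mm tall; loose bystander, origin at its underside
- bolt: brass-coloured bolt standing on its 30 mm head, 52 mm tall; loose bystander, origin at its underside
- driver: red-handled screwdriver lying flat; loose bystander
- wrench: steel wrench lying flat; loose bystander
- oil: orange can, 52 mm diameter, 120 mm tall; loose bystander, origin at its underside
- collar: steel shaft collar lying flat, 56 mm outside, 22 mm tall; loose bystander, origin at its underside
- latch: red toggle latch plate, 80 x 40 mm, about 26 mm tall; loose bystander, origin at its underside
Mind the look-alikes: they are no part of the job. What is shaped like the tally but green, orange or pink is not meant.

How it is judged:
By the outcome, as a careful person would: the job done as asked, in the order asked, and still so for the second after the job is handed in, with the robot touching nothing.
It also fails if it takes over 54 s, if anything falls off the work surface, if the arm or the gripper's body presses on something with over 40 N, if the wrist force passes 120 N, or if a joint passes its speed limit or range.

## Working session

There is one attempt and no reset: what is moved stays moved. The work goes in short steps, Python scripts to look and compute and a tool call to move; the robot and the scene stay as the last step left them, time stands still between calls to the robot, and variables do not carry over. Pictures are saved under pics/ and viewed, about 8 in all and at most 12, crops included, and the job is handed in when it is done.

Besides the shell and the picture viewer there is one more tool, called after "Request:" as name([rows], argument=value, ...), one row to a line, values as JSON. jog_arm: Moves the arm, as the interface text tells. Its arguments: {"type":"object","properties":{"moves":{"type":"array","items":{"type":"array","items":{"type":"array","items":{"type":"number"}}}},"gripper":{"type":"number"},"squeeze":{"type":"number"}},"required":["moves"]}

```bash
mkdir -p pics; cat > h.py <<'E'
import numpy as np, cv2
from cell import manip
def ray(n,u,v,z):
    p=manip.camera_params(n); R=cv2.Rodrigues(np.array(p['rvec'],float))[0]; t=np.array(p['tvec'],float).ravel()
    d=R.T@np.array([(u-p['cx'])/p['fx'],(v-p['cy'])/p['fy'],1]); c=-R.T@t
    return c+d*(z-c[2])/d[2]
def pix(n,P):
    p=manip.camera_params(n); K=np.array([[p['fx'],0,p['cx']],[0,p['fy'],p['cy']],[0,0,1]])
    return cv2.projectPoints(np.array([P],float),np.array(p['rvec'],float),np.array(p['tvec'],float),K,None)[0].ravel()
E
python3 - <<'E'
from h import *
for n in('top','side'):
    im,d=manip.camera(n); cv2.imwrite(f'pics/{n}0.png',im); np.save(f'{n}0.npy',d)
    p=manip.camera_params(n);R=cv2.Rodrigues(np.array(p['rvec'],float))[0];print(n,-R.T@np.array(p['tvec']).ravel())
s=manip.read_state();print(s)
E
```

```text
top [ 353.76241619  -18.55668453 1351.96832143]
side [ 200.14902199 -430.58361917  762.49663336]
{'clock': 0.1, 'joints': array([-1.29659831e+00,  3.00431272e-01,  1.52149276e+00,  7.04998967e-06,
        1.32069218e+00, -6.66345563e-02]), 'qd': array([ 0.00052751, -0.00294255, -0.00073825,  0.00126117,  0.0008138 ,
       -0.00080745]), 'effort': array([ 3.00133841e-03, -5.32642865e+01, -3.53282046e+01,  7.09149381e-02,
        2.35203240e-02, -5.43443230e-05]), 'eef_pos': array([ 183.77519088, -518.1723604 ,  223.94552812]), 'eef_rot': array([3.06828651, 1.56977275, 1.838321  ]), 'wrist_force': array([0.07811514, 0.3096125 , 0.2257914 ]), 'moment': array([ 0.05500247, -0.00839231,  0.00657622]), 'finger_gap': 93.99313047992108}
```

View pics/top0.png

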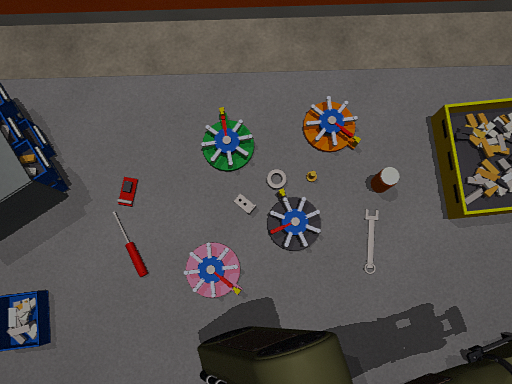

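View pics/side0.png

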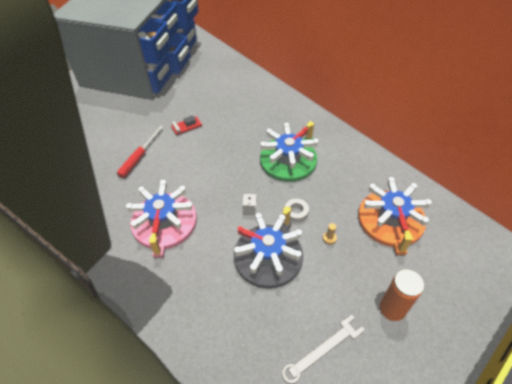

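Candidates for the tally in the top view are green (227,142), orange (331,122), pink (211,269) and dark (294,222). Only the dark grey foot fits "dark steel". I'll confirm it in an enlarged crop and measure it.

```bash
cat > meas.py <<'E'
from h import *
import sys
def meas(n,im,c0,r=45):
    hsv=cv2.cvtColor(im,cv2.COLOR_BGR2HSV); H,S,V=cv2.split(hsv)
    near=np.zeros(H.shape,np.uint8); cv2.circle(near,c0,r,255,-1); near=near>0
    def cen(m): 
        k,l,st,ce=cv2.connectedComponentsWithStats((m&near).astype(np.uint8)); i=1+np.argmax(st[1:,4]); return ce[i],st[i,4]
    out={}
    for nm,m,z in(('hub',(H>100)&(H<125)&(S>150)&(V>60),65),('red',((H<6)|(H>174))&(S>150)&(V>60),62),('yel',(H>20)&(H<33)&(S>150)&(V>80),70)):
        c,a=cen(m); out[nm]=ray(n,c[0],c[1],z); print(n,nm,c.round(1),a,out[nm].round(1))
    a=lambda k:np.degrees(np.arctan2(*(out[k]-out['hub'])[1::-1]))
    print(n,'red ang',a('red').round(1),'ptr',a('yel').round(1),'short(cw deg)',((a('red')-a('yel')+180)%360-180).round(1))
    return out
E
python3 - <<'E'
from meas import *
for n,c in(('top',(294,222)),('side',(268,242))):
    im=cv2.imread(f'pics/{n}0.png'); o=meas(n,im,c)
im=cv2.imread('pics/top0.png'); im2=cv2.imread('pics/side0.png')
a=cv2.resize(im[165:265,240:350],None,fx=3.6,fy=3.6,interpolation=cv2.INTER_CUBIC)
b=cv2.resize(im2[190:290,213:323],None,fx=3.6,fy=3.6,interpolation=cv2.INTER_CUBIC)
cv2.imwrite('pics/crop.png',np.hstack([a,b]))
for nm,u,v,z in(('collar',277,179,22),('brk',245,204,20),('bolt',312,176,40),('oil',390,176,120),('wr',371,240,5)): print(nm,ray('top',u,v,z).round())
E
```

```text
top hub [295.  221.3] 395 [ 489.5 -111.6   65. ]
top red [278.8 228.2] 78 [472.4 -67.5  62. ]
top yel [281.8 191.6] 35 [570.3 -78.8  70. ]
top red ang 111.2 ptr 22.2 short(cw deg) 89.1
side hub [269.3 242.5] 308 [ 490.  -117.2   65. ]
side red [245.8 231.9] 51 [471.3 -64.3  62. ]Traceback (most recent call last):
  File "<stdin>", line 3, in <module>
  File "meas.py", line 10, in meas
    c,a=cen(m); out[nm]=ray(n,c[0],c[1],z); print(n,nm,c.round(1),a,out[nm].round(1))
        ~~~^^^
  File "meas.py", line 7, in cen
    k,l,st,ce=cv2.connectedComponentsWithStats((m&near).astype(np.uint8)); i=1+np.argmax(st[1:,4]); return ce[i],st[i,4]
                                                                               ~~~~~~~~~^^^^^^^^^^
    return _wrapfunc(a, 'argmax', axis=axis, out=out, **kwds)
    return bound(*args, **kwds)
ValueError: attempt to get argmax of an empty sequence
```

```bash
python3 - <<'E'
from h import *
im=cv2.imread('pics/top0.png'); im2=cv2.imread('pics/side0.png')
a=cv2.resize(im[165:265,240:350],None,fx=3.6,fy=3.6,interpolation=cv2.INTER_CUBIC)
b=cv2.resize(im2[190:290,213:323],None,fx=3.6,fy=3.6,interpolation=cv2.INTER_CUBIC)
cv2.imwrite('pics/crop.png',np.hstack([a,b]))
for nm,u,v,z in(('collar',277,179,22),('brk',245,204,20),('bolt',312,176,40),('oil',390,176,120),('wr',371,240,5)): print(nm,ray('top',u,v,z).round())
# foot disc ellipse centres (dark)
for n,im_,c in(('top',im,(294,222)),('side',im2,(268,247))):
    d=np.load(f'{n}0.npy'); p=manip.camera_params(n); R=cv2.Rodrigues(np.array(p['rvec'],float))[0]; t=np.array(p['tvec'],float).ravel()
    v,u=np.mgrid[:384,:512]; C=np.stack([(u-p['cx'])/p['fx']*d,(v-p['cy'])/p['fy']*d,d],-1); W=(C-t)@R
    m=(np.hypot(u-c[0],v-c[1])<45)&(d>0)
    hi=m&(np.hypot(W[...,0]-489,W[...,1]+114)<30); print(n,'hub z',np.percentile(W[hi][:,2],[5,50,95]).round(1))
    hsv=cv2.cvtColor(im_,cv2.COLOR_BGR2HSV)
    b=m&(hsv[...,0]>100)&(hsv[...,0]<125)&(hsv[...,1]>150); print('blue xyz',np.median(W[b],0).round(1))
    f=m&(W[...,2]>9)&(W[...,2]<26); q=W[f][:,:2]; (cc,r)=cv2.minEnclosingCircle(q.astype(np.float32)); print('foot',np.round(cc,1),r)
E
```

```text
collar [615. -69.  22.]
brk [546.  23.  20.]
bolt [ 617. -165.   40.]
oil [ 595. -359.  120.]
wr [ 438. -325.    5.]
top hub z [61.1 65.4 72.3]
blue xyz [ 490.4 -112.4   64.8]
foot [522.6 -99.6] 109.2322769165039
side hub z [28.6 66.2 72.3]
blue xyz [ 490.7 -119.8   66. ]
foot [509.8 -92.8] 103.14238739013672
```

View pics/crop.png

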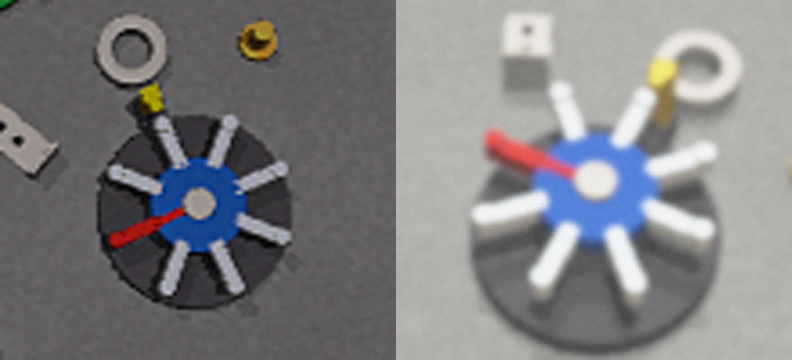

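The crop confirms the dark stand. The red lobe is two clicks short: wheel pointer at about 22°, red at about 112°. I'll refine the centre from the knob and plan the approach.

```bash
python3 - <<'E'
from h import *
from scipy.spatial.transform import Rotation as Ro
print(ray('top',295.5,221.4,72).round(1),ray('side',268.6,240,72).round(1))
# all pin tops (top crop pixels)
P=np.array([(163,122),(230,122),(281,169),(285,238),(237,289),(168,289),(114,240),(116,172)])/3.6+[240,165]
W=np.array([ray('top',u,v,69) for u,v in P]);print(W.mean(0).round(1))
Q=np.array([(562,92),(644,98),(707,152),(707,230),(635,283),(541,280),(481,212),(494,140)])-[396,0]
W=np.array([ray('side',u,v,69) for u,v in Q/3.6+[213,190]]);print(W.mean(0).round(1))
s=manip.read_state();R=Ro.from_euler('xyz',s['eef_rot']).as_matrix();print(R.round(3),np.degrees(np.arctan2(R[1,2],R[0,2])))
E
```

```text
[ 488.5 -112.4   72. ] [ 490.1 -115.    72. ]
[ 487.6 -112.1   69. ]
[ 490.  -115.2   69. ]
[[-0.     0.942  0.334]
 [ 0.001  0.334 -0.942]
 [-1.     0.    -0.001]] -70.47183010838768
```

Request:
jog_arm([
  [[0,0,0,0,0,0]],
], gripper=-1)

```text
clock: 0.2
eef_pos: [183.7, -518.1, 223.7]
eef_rot: [3.109, 1.569, 1.879]
wrist_force: [0.1, -0.2, -0.8]
finger_gap: 89.0
```

Request:
jog_arm([
  [[18,25,0,0,0,8.2],[18,25,0,0,0,8.2],[18,25,0,0,0,8.2],[18,25,0,0,0,8.2],[18,25,0,0,0,8.2]],
])

```text
clock: 0.7
eef_pos: [274.0, -390.2, 221.9]
eef_rot: [2.968, 1.567, 2.473]
wrist_force: [0.9, -0.2, 0.1]
finger_gap: 49.8
```

Request:
jog_arm([
  [[18,25,0,0,0,8.2],[18,25,0,0,0,8.2],[18,25,0,0,0,8.2],[18,25,0,0,0,8.2],[18,25,0,0,0,8.2]],
])

```text
clock: 1.2
eef_pos: [366.6, -259.2, 221.6]
eef_rot: [2.899, 1.566, -3.134]
wrist_force: [-0.3, -0.0, -0.2]
finger_gap: 9.3
```

Request:
jog_arm([
  [[18,25,0,0,0,8.2],[18,25,0,0,0,8.2],[18,25,0,0,0,8.2],[18,25,0,0,0,8.2],[0,0,0,0,0,0]],
])

```text
clock: 1.7
eef_pos: [441.9, -152.1, 221.3]
eef_rot: [2.755, 1.566, -2.672]
wrist_force: [-0.0, -1.0, -0.1]
finger_gap: 0.6
```

```bash
cat > st.py <<'E'
from h import *
from scipy.spatial.transform import Rotation as Ro
s=manip.read_state();R=Ro.from_euler('xyz',s['eef_rot']).as_matrix()
p=s['eef_pos'];d=p[:2]-[489,-113.7]
print(s['clock'],p.round(1),'zyaw',np.degrees(np.arctan2(R[1,2],R[0,2])).round(1),'x',R[:,0].round(3),'gap',round(s['finger_gap'],1),'r',np.hypot(*d).round(1),'ang',(np.degrees(np.arctan2(d[1],d[0]))%360).round(1),'F',s['wrist_force'].round(1),s['joints'].round(2))
E
python3 st.py
```

```text
1.7 [ 441.9 -152.1  221.3] zyaw 49.0 x [-0.004 -0.002 -1.   ] gap 0.6 r 60.8 ang 219.2 F [-0.  -1.  -0.1] [-0.41  0.12  1.75 -0.    1.28 -1.26]
```

Request:
jog_arm([
  [[-3,-11,-30,0,0,-4.5],[0,0,-40,0,0,0],[0,0,-35,0,0,0],[0,0,0,0,0,0],[0,0,0,0,0,0]],
])

```text
clock: 2.2
eef_pos: [438.4, -164.2, 114.8]
eef_rot: [-2.99, 1.567, -2.221]
wrist_force: [0.4, -0.9, 1.0]
finger_gap: 0.2
```

```bash
python3 st.py; python3 - <<'E'
from h import *
o=[]
for n,(u,v) in(('top',(295,222)),('side',(268,242))):
    im,_=manip.camera(n); o.append(cv2.resize(im[v-55:v+55,u-55:u+55],None,fx=3.6,fy=3.6,interpolation=cv2.INTER_CUBIC))
cv2.imwrite('pics/h1.png',np.hstack(o))
E
```

```text
2.2 [ 438.4 -164.2  114.8] zyaw 44.1 x [-0.002 -0.003 -1.   ] gap 0.2 r 71.5 ang 224.9 F [ 0.4 -0.9  1. ] [-0.43  0.25  1.86 -0.    1.03 -1.2 ]
```

View pics/h1.png

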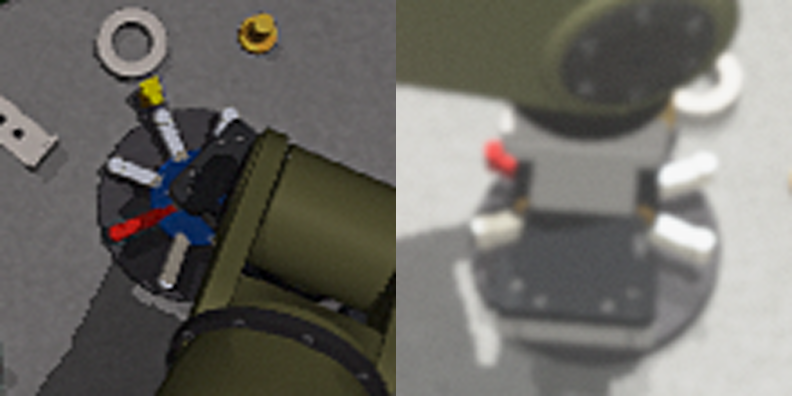

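The hand hides the fingers, but the red lobe is still visible (top crop about (140,222), side about (500,158)). I'll lower into the mid-gap while watching the force.

Request:
jog_arm([
  [[0,1,-20,0,0,0],[0,0,-12,0,0,0],[0,0,-10,0,0,0],[0,0,-8,0,0,0],[0,0,0,0,0,0]],
])

```text
clock: 2.8
eef_pos: [441.4, -164.7, 68.9]
eef_rot: [-1.575, 1.56, -0.807]
wrist_force: [-0.7, 0.9, 0.4]
finger_gap: 0.6
```

```bash
python3 st.py
```

```text
2.8 [ 441.4 -164.7   68.9] zyaw 44.0 x [ 0.007 -0.008 -1.   ] gap 0.6 r 69.8 ang 227.0 F [-0.7  0.9  0.4] [-0.43  0.32  1.89 -0.    0.91 -1.2 ]
```

Request:
jog_arm([
  [[-4,4,-4,0,0,-4],[-4,5,0,0,0,-5],[-4,6,0,0,0,-5],[-3,6,0,0,0,-5],[-2,6,0,0,0,-5]],
])

```text
clock: 3.3
eef_pos: [425.1, -138.5, 66.7]
eef_rot: [-1.5, 1.557, -1.165]
wrist_force: [0.4, -2.9, -1.4]
finger_gap: 0.5
```

```bash
python3 st.py
```

```text
3.3 [ 425.1 -138.5   66.7] zyaw 19.2 x [ 0.006 -0.013 -1.   ] gap 0.5 r 68.6 ang 201.2 F [ 0.4 -2.9 -1.4] [-0.39  0.28  1.96 -0.01  0.89 -0.72]
```

Request:
jog_arm([
  [[-2,5,0,0,0,-5],[-1,5,0,0,0,-5],[-1,5,0,0,0,-4],[-1,5,0,0,0,-4],[0,0,0,0,0,0]],
])

```text
clock: 3.8
eef_pos: [420.7, -118.6, 68.9]
eef_rot: [-1.391, 1.554, -1.385]
wrist_force: [-0.6, -0.3, -0.6]
finger_gap: 0.4
```

```bash
python3 st.py
```

```text
3.8 [ 420.7 -118.6   68.9] zyaw 0.3 x [ 0.003 -0.017 -1.   ] gap 0.4 r 68.5 ang 184.1 F [-0.6 -0.3 -0.6] [-0.35  0.26  1.98 -0.02  0.89 -0.34]
```

```bash
cat > look.py <<'E'
from h import *
import sys
o=[]
for n,(u,v) in(('top',(295,222)),('side',(268,242))):
    im,_=manip.camera(n); c=im[v-55:v+55,u-55:u+55]
    h=cv2.cvtColor(c,cv2.COLOR_BGR2HSV); m=((h[...,0]<6)|(h[...,0]>174))&(h[...,1]>150)&(h[...,2]>60)
    ys,xs=np.nonzero(m)
    if len(xs): P=ray(n,xs.mean()+u-55,ys.mean()+v-55,62); d=P[:2]-[489,-113.7]; print(n,len(xs),'red ang',np.degrees(np.arctan2(d[1],d[0])).round(1),'r',np.hypot(*d).round(1))
    o.append(cv2.resize(c,None,fx=3.6,fy=3.6,interpolation=cv2.INTER_CUBIC))
cv2.imwrite(f'pics/{sys.argv[1]}.png',np.hstack(o))
E
python3 look.py c1
```

```text
top 60 red ang 81.9 r 55.1
```

View pics/c1.png

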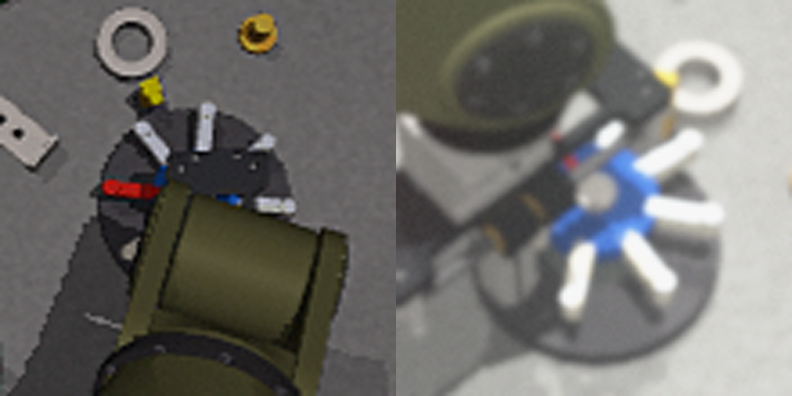

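The red lobe is about 30° into the first click and hasn't snapped yet. I'll continue a little.

Request:
jog_arm([
  [[0,4,-3,0,0,-3],[0,4,0,0,0,-3],[0,0,0,0,0,0]],
])

```text
clock: 4.2
eef_pos: [421.4, -111.7, 66.5]
eef_rot: [-1.322, 1.553, -1.416]
wrist_force: [0.0, 1.2, 0.1]
finger_gap: 0.5
```

```bash
python3 st.py; python3 look.py c2
```

```text
4.2 [ 421.4 -111.7   66.5] zyaw -5.4 x [ 0.003 -0.018 -1.   ] gap 0.5 r 67.6 ang 178.3 F [0.  1.2 0.1] [-0.33  0.26  1.99 -0.02  0.88 -0.23]
top 57 red ang 66.8 r 56.6
side 24 red ang 66.6 r 64.6
```

First click done: red at 67°, pointer at 22°. Second click now.

Request:
jog_arm([
  [[1,6,-2,0,0,-5],[1,6,0,0,0,-5],[1,5,0,0,0,-5],[2,5,0,0,0,-5],[2,5,-1,0,0,-5]],
])

```text
clock: 4.8
eef_pos: [428.1, -86.0, 63.6]
eef_rot: [-1.39, 1.552, -1.924]
wrist_force: [-1.4, -2.6, 2.4]
finger_gap: 0.7
```

```bash
python3 st.py
```

```text
4.8 [428.1 -86.   63.6] zyaw -30.6 x [-0.007 -0.018 -1.   ] gap 0.7 r 66.9 ang 155.6 F [-1.4 -2.6  2.4] [-0.27  0.27  1.98 -0.02  0.89  0.28]
```

Request:
jog_arm([
  [[2,5,0,0,0,-4],[3,5,0,0,0,-4],[3,4,0,0,0,-3],[2,2,0,0,0,-2],[0,0,0,0,0,0]],
])

```text
clock: 5.3
eef_pos: [437.8, -70.7, 63.5]
eef_rot: [-1.48, 1.55, -2.243]
wrist_force: [0.2, -0.2, 0.1]
finger_gap: 0.6
```

```bash
python3 st.py; python3 look.py c3
```

```text
5.3 [437.8 -70.7  63.5] zyaw -43.7 x [-0.013 -0.016 -1.   ] gap 0.6 r 66.8 ang 139.9 F [ 0.2 -0.2  0.1] [-0.23  0.29  1.96 -0.02  0.9   0.55]
top 61 red ang 39.9 r 54.1
```

Request:
jog_arm([
  [[2,2,0,0,0,-2],[2,2,0,0,0,-2],[1,1,0,0,0,-1],[0,0,0,0,0,0]],
])

```text
clock: 5.8
eef_pos: [442.5, -66.5, 63.6]
eef_rot: [-1.479, 1.55, -2.326]
wrist_force: [0.2, -0.6, -1.4]
finger_gap: 0.3
```

```bash
python3 st.py; python3 look.py c4
```

```text
5.8 [442.5 -66.5  63.6] zyaw -48.5 x [-0.014 -0.015 -1.   ] gap 0.3 r 66.3 ang 134.5 F [ 0.2 -0.6 -1.4] [-0.22  0.3   1.95 -0.02  0.91  0.64]
top 60 red ang 32.6 r 54.6
side 16 red ang 22.7 r 66.4
```

```bash
python3 look.py c5; python3 st.py
```

```text
top 53 red ang 24.0 r 57.4
side 35 red ang 21.1 r 63.5
6.0 [442.4 -66.5  63.5] zyaw -48.5 x [-0.014 -0.015 -1.   ] gap 0.6 r 66.4 ang 134.6 F [-0.8 -0.  -0.5] [-0.22  0.3   1.95 -0.02  0.91  0.64]
```

View pics/c5.png

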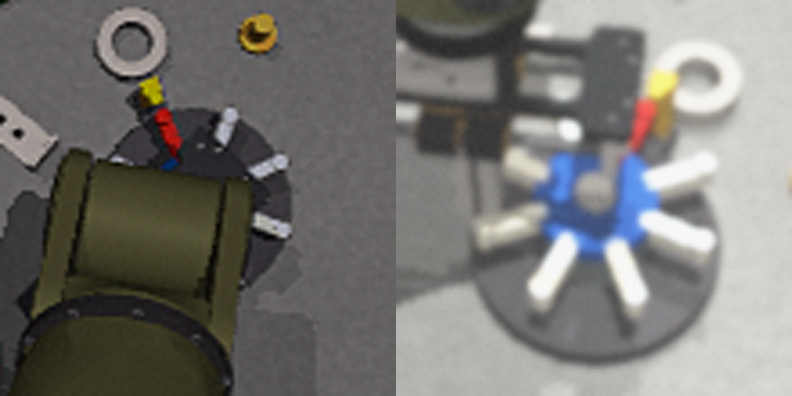

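The red lobe has clicked in at the pointer (top crop: red at (168,133) directly below the yellow at (150,93)), and the finger sits mid-gap. I'll lift straight up and retreat.

Request:
jog_arm([
  [[0,0,15,0,0,0],[0,0,20,0,0,0],[0,0,40,0,0,0],[0,0,45,0,0,0],[0,0,40,0,0,0]],
])

```text
clock: 6.5
eef_pos: [438.7, -66.0, 224.2]
eef_rot: [-1.829, 1.543, -2.673]
wrist_force: [-0.5, -0.2, 0.1]
finger_gap: 0.7
```

Request:
jog_arm([
  [[-20,-30,10,0,0,0],[-20,-40,0,0,0,0],[-20,-45,0,0,0,0],[-20,-45,0,0,0,0],[-20,-45,0,0,0,0]],
])

```text
clock: 7.0
eef_pos: [337.9, -273.1, 241.7]
eef_rot: [-1.344, 1.549, -2.175]
wrist_force: [2.6, -0.9, -0.2]
finger_gap: 0.5
```

Request:
jog_arm([
  [[-10,-45,0,0,0,0],[-10,-45,0,0,0,0],[-10,-45,0,0,0,0],[0,-20,0,0,0,0],[0,0,0,0,0,0]],
])

```text
clock: 7.5
eef_pos: [301.3, -438.5, 241.6]
eef_rot: [-1.294, 1.549, -2.129]
wrist_force: [-0.5, -0.1, -0.2]
finger_gap: 0.3
```

```bash
python3 st.py; python3 look.py end; python3 - <<'E'
from meas import *
im,_=manip.camera('top'); cv2.imwrite('pics/top9.png',im); meas('top',im,(294,222))
E
```

```text
7.5 [ 301.3 -438.5  241.6] zyaw -47.8 x [-0.012 -0.019 -1.   ] gap 0.3 r 375.1 ang 240.0 F [-0.5 -0.1 -0.2] [-1.03  0.24  1.55 -0.02  1.34 -0.19]
top 72 red ang 24.6 r 50.1
side 30 red ang 21.2 r 64.2
top hub [294.9 221.6] 402 [ 488.7 -111.3   65. ]
top red [287.4 205. ] 73 [534.6 -92.9  62. ]
top yel [281.8 191.6] 35 [570.3 -78.8  70. ]
top red ang 21.9 ptr 21.8 short(cw deg) 0.1
```

View pics/top9.png

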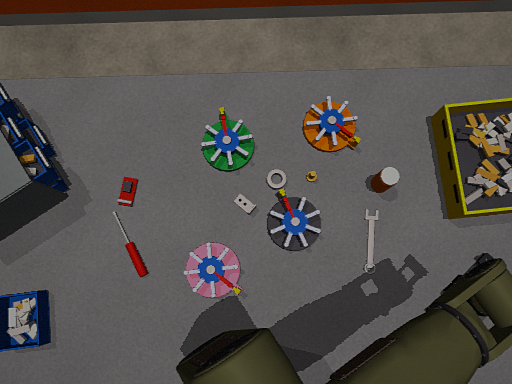

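The red lobe (287,205) lines up with the pointer (282,192) to 0.1°. The pointer hasn't moved, the other objects look as before, and the hand is clear.

```bash
python3 -c "
from cell import manip
print(manip.sign_off())"
```

```text
the job is handed in; nothing more can be done
None
```

The tally wheel is advanced and the job is handed in: I pushed the dark tally wheel two clicks clockwise with the closed fingertips, and the red lobe now sits at the yellow pointer.

- **Wheel position:** the final top view puts the red lobe within 0.1° of the pointer. A rougher check from the side view read 21.2° against the pointer's 21.8°.
- **Tally stand:** the pointer is at the same pixels as before (281.8, 191.6), so the stand did not move noticeably.
- **Other objects:** the bystanders and look-alikes look undisturbed.
- **Forces and time:** the wrist forces I read stayed at about 4 N or less, and the hand was clear at 7.5 s.
- **Disagreements:** the two cameras differed by about 3 mm on the wheel's centre, which was within the finger's clearance. A coarser top-view reading put the red lobe at 24.6°. One pair of readings also disagreed (32.6° and 22.7°) because it caught the wheel in mid-snap. A repeat look showed it settled.

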